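# Slide an offcut under the bridge of a drilling jig

### The arm

A 7-joint arm with a two-finger parallel gripper is mounted at the origin on a cart in front of the work surface, level with it; the furniture and walls round the work are solid. World frame = base frame: x ahead of the robot, y to its left, z up, the work surface at z = 0. Lengths are in m, angles in rad, forces in N, time in s.
With the tool pointing down it reaches from about 0.425 to 0.925 m from the base axis. Payload 6.8 kg.
Tool frame: the origin (TCP) lies between the finger pads; the fingertips stand 11 mm ahead of it and the grasp point (between the pads) lies 8 mm behind it; z points along the fingers, y is the line along which they close (so a half turn about z gives the same grasp; the last joint's range is limited). The gripper opens to 85 mm and grips with 20 to 120 N. Pads are 22 mm wide; open, the fingers measure 114 mm over their backs; the gripper's body (76 mm by 85 mm) begins 54 mm behind the grasp point. The pads swing forward as they close: fully open they stand 13 mm farther back than shut.
Start: joints at [-1.303, 0.477, 0.022, 1.555, -0.011, 1.109, -0.083], TCP at [0.248, 0.628, 0.242] pointing down, gripper open.
Joint ranges: [-2.96, 2.96], [-0.34, 2.1], [-1.41, 1.46], [0.24, 2.44], [-1.37, 4.51], [0.17, 1.92], [-2.96, 2.96]. Speed limits (rad/s): [2.39, 2.39, 3.14, 3.14, 3.14, 3.14, 3.14].

### API

Orientations are given as a rotation vector (axis times angle).
In Python, from bench import r gives the robot as it stands.
- The arm moves only by the tool send_rows, never from a script. Its argument "deltas" is a list of rows, each an object of numbers: "dx", "dy", "dz": the shift along the world's x, y, z in mm; "rx", "ry", "rz": the turn, a rotation vector about the world's x, y, z in degrees. A call has 1 to 5 rows; each row is the pose to reach, as a shift and turn from the pose commanded when the call began; what a row does not reach only later rows make up. A row lasts 1/12 s, in which the tool goes at most 41.7 mm and 7.16 degrees, less where a joint would pass 70% of its speed; a pose out of reach is approached as far as the arm can. A call with a gripper value outside its range is refused whole. "jaw" is the finger opening in mm, from 0 to 85.4, set as the call begins (left out, the last holds). The fingers move at their own pace and stop on an object; "newtons" is the grip in N (left out, the last holds). Time passes only in rows, so rows that repeat a pose let the fingers close. It gives the time, the measured TCP pose, the force, the opening and the grip force at its end, in the units of the state.
- r.get_obs(): the state, without advancing time (a new reading comes with each control period).
- r.grab_frame(name): name is "scene" or "side" or "wrist"; returns a dict with "frame" (384x512x3 uint8, blue, green, red), "z_map" (384x512 float32, m along the optical axis (not along the pixel's ray), 0 where there is no reading), "vertical_fov" (degrees; the focal length in pixels is half the picture's height over the tangent of half this angle, whatever the lens; pixels are square), "cx", "cy" (the principal point, pixels), "xyz" and "orientation" of the camera in the world. Camera axes: x right, y down, z forward; pixel columns grow to the right and rows downward; lengths in m; the calibration is good to about 2 mm. A picture is of the moment at which its call begins.
- r.hand_in(): hands the job in; it is judged then, once.
The state is a dict: "clock": time; "joints": joint angles; "qvel": joint speeds; "tau": joint torques, N m; "tcp_pos": TCP position; "orientation": TCP orientation; "contact_force": force on the tool from outside, world axes, zero at the start; "moment": the same for the moment, N m; "grip_width": finger opening in m; "gripper_force": force on a finger pad.
Only numpy, scipy, OpenCV 4.12 (cv2) and the standard library are available. Lean on these libraries where they do the work, as an engineer would, in place of code of your own. Each camera call takes 0.05 s, during which the arm holds its last target. There are 200 camera calls.

### The job

Lay the pine offcut flat and lengthwise in the open guide of the drilling jig, then push it gently under the low bridge until you feel the sprung backstop hidden inside, and press that in about halfway without ever driving it to the end of its travel. Leave the offcut resting there, let go of it, and leave the other things where they stand.

Things in the scene. Friction and masses are not known exactly. Their poses are not given: they have to be found in the camera images.
- offcut: loose plain pine block, 62 x 140 x 38 mm (x, y, z), about 0.2 kg; it lies flat on the bench to the right of the jig, in the nearer or the farther of two places, its long axis is its y. Origin at the centre of its underside. A grasp across the 62 mm from above is right.
- jig: drilling jig fixed to the bench: plywood base 330 x 130 x 10 mm (x = -190 to +140) with an open guide, then an aluminium bridge with four steel bushings. Origin on the bench under the centre of the bridge's mouth; +x is the way the offcut is pushed (away from the robot), z up. x values in the other entries are in this frame. Bridge 89 mm wide outside, top at z = 64, bushings to z = 71 mm.
- jig_guide (a point): centre of the open guide's floor (x = -110 mm, z = 10 mm), axes as the jig. The guide runs from x = -190 to -30 mm between two dark wooden strips, inner faces 74 mm apart, 12 mm wide, tops at z = 22 mm (12 mm over the floor); from x = -30 to 0 they narrow as a funnel to the tunnel.
- jig_mouth (a point): middle of the bridge's mouth, on the guide floor (x = 0, z = 10 mm), axes as the jig. Tunnel from here to x = 140 mm, 65 mm wide, closed at the far end and on top; its roof is 42 mm over the floor, 4 mm over the offcut. No finger fits in beside or above the offcut.
- jig_shoe (a point): sprung hold-down shoe under the bridge (point on its underside, x = 36 mm), sloping front. From x = 1 to 45 mm; hangs 2 mm below the offcut's top. Drag on the offcut: up to about 16 N while its front end lifts the shoe (x = 12 to 32 mm), then steady, 6 to 11 N; always more than the backstop's spring, so it holds the offcut when let go. Pushing it skew, sideways or down adds drag or wedges it.
- plunger (a joint): sprung plunger of the backstop hidden under the bridge: 0 = out, grows in m as the offcut presses it along the jig's +x, 0.012 = end of travel, halfway 6 mm. Spring 3 N at first touch, then 0.3 N per mm. Backstop set by hand: the untouched plunger face is somewhere from x = 65 to 95 mm, not known closer, so it must be felt: a sudden rise of about 3 N over the steady drag.
- bit_box: bystander: small red and black box, 48 x 100 x 32 mm, loose, right of the jig too, in the place where the offcut is not. Origin under its centre.
- wood_glue: bystander: yellow bottle 63 mm across, 190 mm tall, loose, left behind. Origin under its centre.
- screw_jar: bystander: glass jar with a tan lid, 63 mm across, 85 mm tall, loose, right behind. Origin under its centre.
Mind the look-alikes: they are no part of the job. Leave any purple look-alike of the offcut alone.

How it is judged:
By the outcome, as a careful person would: the job done as asked, in the order asked, and still so for the second after the job is handed in, with the robot touching nothing.
It also fails if it takes over 72 s, if anything falls off the work surface, if the arm or the gripper's body presses on something with over 40 N, if the wrist force passes 120 N, or if a joint passes its speed limit or range.

## Working session

There is one attempt and no reset: what is moved stays moved. The work goes in short steps, Python scripts to look and compute and a tool call to move; the robot and the scene stay as the last step left them, time stands still between calls to the robot, and variables do not carry over. Pictures are saved under pics/ and viewed, at most 10 in all, crops included, and the job is handed in when it is done.

Besides the shell and the picture viewer there is one more tool, called after "Emit:" as a command line: name --argument value ..., lists and objects as JSON in quotes. send_rows: Moves the arm, as the interface text tells. Its arguments: {"type":"object","properties":{"deltas":{"type":"array","items":{"type":"object","properties":{"dx":{"type":"number"},"dy":{"type":"number"},"dz":{"type":"number"},"rx":{"type":"number"},"ry":{"type":"number"},"rz":{"type":"number"}}}},"jaw":{"type":"number"},"newtons":{"type":"number"}},"required":["deltas"]}

```bash
mkdir -p pics; ls; python3 - <<'E'
from bench import r
import cv2,numpy as np
o=r.get_obs(); print({k:np.round(v,3).tolist() for k,v in o.items()})
ims=[]
for n in("scene","side"):
    f=r.grab_frame(n); np.savez("%s0.npz"%n,**f); ims.append(f["frame"]); print(n,f["vertical_fov"],f["cx"],f["cy"],f["xyz"],f["orientation"],(f["z_map"]>0).mean())
    cv2.imwrite("pics/%s0.png"%n,cv2.resize(f["frame"],(768,576)))
E
```

```text
pics
{'clock': 0.0, 'joints': [-1.303, 0.478, 0.022, 1.556, -0.012, 1.109, -0.083], 'qvel': [0.001, 0.002, -0.002, 0.001, -0.001, -0.002, -0.0], 'tau': [0.0, -59.645, 1.608, -28.12, 0.013, 0.009, 0.0], 'tcp_pos': [0.248, 0.627, 0.241], 'orientation': [-0.587, -3.086, 0.003], 'contact_force': [-0.094, -0.216, 0.251], 'moment': [0.041, 0.009, -0.02], 'gripper_force': 0.0, 'grip_width': 0.085}
scene 48.55136918347553 257.2988221653207 189.8973480472875 [-0.36821836 -0.75422581  1.00075535] [-2.04001335  1.13783319 -0.4944745 ] 0.9959716796875
side 56.99728073971992 258.5715203292298 190.3836674049028 [ 0.48272382 -0.79655269  1.20696575] [-2.6158668   0.10897298 -0.04392146] 0.9961191813151041
```

View pics/scene0.png

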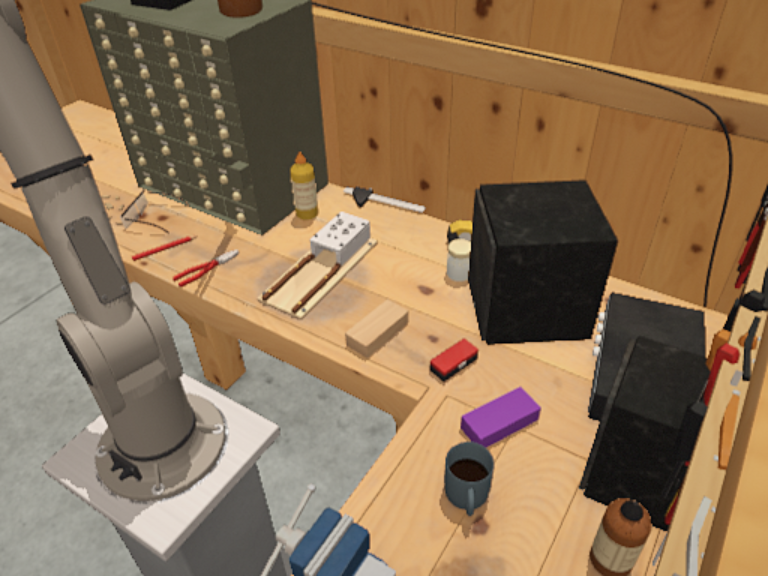

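View pics/side0.png

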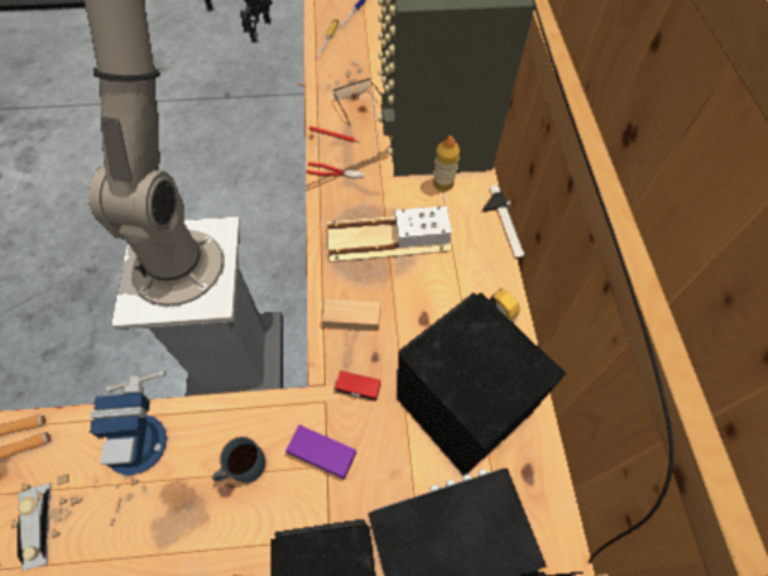

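The scene view shows the offcut at about (377,327) and the jig at (320,265), with the bit box at (453,358) and the purple look-alike at (500,417). The side view shows the offcut at (350,314) and the bridge at (424,227). Next I measure both from the two views.

```bash
cat > h.py <<'E'
import numpy as np,cv2
from scipy.spatial.transform import Rotation as Ro
def rot(f):
    return Ro.from_rotvec(f["orientation"]).as_matrix()
def foc(f): return f["frame"].shape[0]/2/np.tan(np.radians(f["vertical_fov"])/2)
def dirs(f,uv):
    uv=np.atleast_2d(uv).astype(float); F=foc(f)
    return np.c_[(uv[:,0]-f["cx"])/F,(uv[:,1]-f["cy"])/F,np.ones(len(uv))]@rot(f).T
def onplane(f,uv,z):
    d=dirs(f,uv); return f["xyz"]+d*((z-f["xyz"][2])/d[:,2])[:,None]
def cloud(f):
    h,w=f["z_map"].shape; v,u=np.mgrid[:h,:w]
    P=f["xyz"]+dirs(f,np.c_[u.ravel(),v.ravel()])*f["z_map"].reshape(-1,1)
    return P.reshape(h,w,3)
def tri(f,uv,g,st):
    a,b=dirs(f,uv)[0],dirs(g,st)[0]
    A=np.c_[a,-b]; s=np.linalg.lstsq(A,g["xyz"]-f["xyz"],rcond=None)[0]
    p,q=f["xyz"]+s[0]*a,g["xyz"]+s[1]*b
    return (p+q)/2,np.linalg.norm(p-q)
def blob(m,near):
    n,l,s,c=cv2.connectedComponentsWithStats(m.astype(np.uint8),connectivity=4)
    i=min([i for i in range(1,n) if s[i,4]>60],key=lambda i:np.hypot(*(c[i]-near)))
    return l==i,c[i]
def rect(P):
    c,s,a=cv2.minAreaRect((P[:,:2]*1000).astype(np.float32))
    return np.round(c,1),np.round(s,1),round(a,1)
E
python3 - <<'E'
from h import *
near={"scene":{"off":(253,215),"br":(228,156)},"side":{"off":(234,207),"br":(283,148)}}
F={n:dict(np.load(n+"0.npz")) for n in near}
C={}
for n,f in F.items():
    P=cloud(f); Z=P[...,2]
    for k,(lo,hi) in {"off":(.031,.046),"br":(.057,.0685)}.items():
        m,c=blob((Z>lo)&(Z<hi),near[n][k]); C[n,k]=c
        print(n,k,m.sum(),c.round(1),"z",np.median(Z[m]).round(4),rect(P[m]),P[m].mean(0).round(4))
for k in("off","br"): print(k,tri(F["scene"],C["scene",k],F["side"],C["side",k]))
E
```

```text
scene off 615 [250.7 214.9] z 0.0362 (array([ 452. , -191.3]), array([ 68.3, 143.4]), 81.3) [ 0.4481 -0.1917  0.0362]
scene br 512 [226.1 153.8] z 0.0626 (array([656.6,  52. ]), array([147.7,  93.4]), 1.6) [0.6523 0.0493 0.0627]
side off 579 [234.  207.7] z 0.0374 (array([ 455.2, -190. ]), array([ 65.1, 139.7]), 82.2) [ 0.4556 -0.1907  0.0373]
side br 576 [281.4 147.8] z 0.0634 (array([661.7,  53.3]), array([139.8,  95.7]), 1.9) [0.6602 0.0506 0.0634]
off (array([ 0.45539847, -0.18582441,  0.02684368]), np.float64(0.000753110091275133))
br (array([0.66162231, 0.05721722, 0.05359621]), np.float64(0.0005699869998921622))
```

```bash
python3 - <<'E'
from h import *
from bench import r
o=r.get_obs(); R=Ro.from_rotvec(o["orientation"]).as_matrix(); print(R.round(3)); print("tool y yaw",np.degrees(np.arctan2(R[1,1],R[0,1])))
f=dict(np.load("side0.npz"));P=cloud(f).reshape(-1,3)
m=(P[:,2]>.12)&(P[:,0]>.3)&(P[:,0]<1)&(P[:,1]>.05)
for y in np.arange(.1,.8,.1):
    q=P[m&(abs(P[:,1]-y)<.05)]; print(y.round(1),len(q),q[:,0].min().round(3) if len(q) else "", q[:,2].max().round(2) if len(q) else "")
E
```

```text
[[-0.93   0.367 -0.   ]
 [ 0.367  0.93  -0.002]
 [-0.    -0.002 -1.   ]]
tool y yaw 68.47019201906966
0.1 1966 0.903 0.66
0.2 1595 0.715 0.6
0.3 9044 0.563 0.54
0.4 558 0.574 0.48
0.5 69 0.589 0.43
0.6 94 0.59 0.35
0.7 70 0.59 0.31
```

Emit:
send_rows --deltas '[{"dx": 12, "dy": -38}, {"dx": 25, "dy": -75}, {"dx": 38, "dy": -113}, {"dx": 51, "dy": -150}, {"dx": 63, "dy": -188}]'

```text
$.deltas[0]: bad value
```

Emit:
send_rows --deltas '[{"dx": 12, "dy": -38, "dz": 0, "rx": 0, "ry": 0, "rz": 0}, {"dx": 25, "dy": -75, "dz": 0, "rx": 0, "ry": 0, "rz": 0}, {"dx": 38, "dy": -113, "dz": 0, "rx": 0, "ry": 0, "rz": 0}, {"dx": 51, "dy": -150, "dz": 0, "rx": 0, "ry": 0, "rz": 0}, {"dx": 63, "dy": -188, "dz": 0, "rx": 0, "ry": 0, "rz": 0}]'

```text
clock: 0.52
tcp_pos: [0.3111, 0.4378, 0.2419]
orientation: [-0.587, -3.086, 0.001]
contact_force: [0.6, -0.2, 0.7]
grip_width: 0.086
gripper_force: 0.0
```

Emit:
send_rows --deltas '[{"dx": 13, "dy": -39, "dz": 0, "rx": 0, "ry": 0, "rz": 2}, {"dx": 26, "dy": -78, "dz": 0, "rx": 0, "ry": 0, "rz": 4}, {"dx": 39, "dy": -117, "dz": 0, "rx": 0, "ry": 0, "rz": 6}, {"dx": 52, "dy": -155, "dz": 0, "rx": 0, "ry": 0, "rz": 8}, {"dx": 65, "dy": -194, "dz": 0, "rx": 0, "ry": 0, "rz": 10}]'

```text
clock: 0.93
tcp_pos: [0.3757, 0.2439, 0.2422]
orientation: [-0.312, -3.126, -0.0]
contact_force: [1.2, 0.1, -0.4]
grip_width: 0.0855
gripper_force: 0.0
```

Emit:
send_rows --deltas '[{"dx": 15, "dy": -38, "dz": 0, "rx": 0, "ry": 0, "rz": 2}, {"dx": 30, "dy": -76, "dz": 0, "rx": 0, "ry": 0, "rz": 4}, {"dx": 45, "dy": -114, "dz": 0, "rx": 0, "ry": 0, "rz": 6}, {"dx": 60, "dy": -152, "dz": 0, "rx": 0, "ry": 0, "rz": 8}, {"dx": 75, "dy": -190, "dz": 0, "rx": 0, "ry": 0, "rz": 10}]'

```text
clock: 1.35
tcp_pos: [0.4508, 0.0539, 0.2423]
orientation: [0.039, 3.141, 0.0]
contact_force: [1.3, 0.2, 0.7]
grip_width: 0.0852
gripper_force: 0.0
```

```bash
python3 - <<'E'
from h import *
from bench import r
f=r.grab_frame("wrist"); np.savez("w1.npz",**f); print(f["xyz"],f["orientation"],f["vertical_fov"],f["cx"],f["cy"])
cv2.imwrite("pics/w1.png",cv2.resize(f["frame"],(768,576)))
E
```

```text
[0.36922252 0.05539684 0.37385964] [2.07169869 2.02165097 0.32787063] 63.73229104400854 248.57599822496795 191.86295574708345
```

View pics/w1.png

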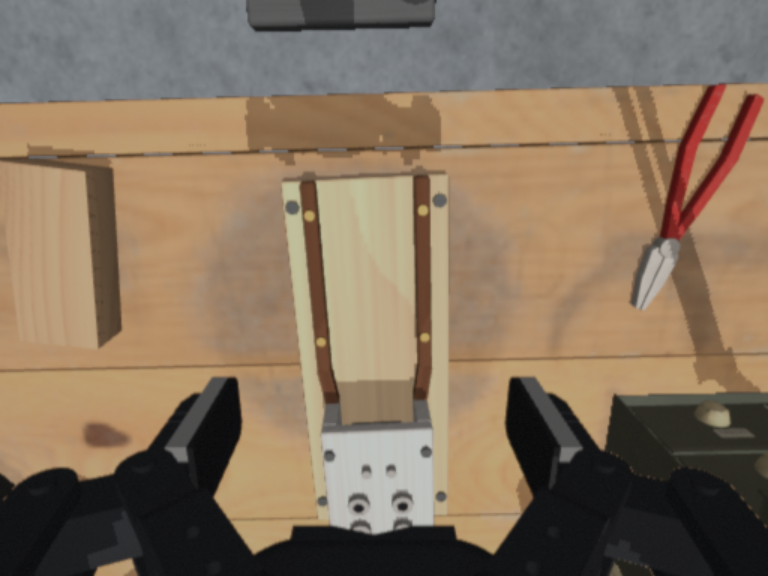

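The wrist view shows the guide between brown strips at columns 310–425 (front end at row 178), the bridge front edge at row 428, and the offcut at the left edge around (50,255).

```bash
python3 - <<'E'
from h import *
f=dict(np.load("w1.npz")); P=cloud(f); Z=P[...,2]; im=f["frame"].astype(int)
b,g,r_=im[...,0],im[...,1],im[...,2]
m=(r_<130)&(r_>50)&(r_-b>35)&(g<80); m[:115]=0; m[270:]=0; m[:,:195]=0; m[:,300:]=0
for near in((212,190),(283,190)):
    mm,c=blob(m,near); v,u=np.nonzero(mm); print(mm.sum(),c.round(1),u.min(),u.max(),v.min(),v.max(),"zmed",np.median(Z[mm]).round(4))
    W=onplane(f,np.c_[u,v],.022); 
    q=W[(W[:,0]<.555)]; k=np.polyfit(q[:,0],q[:,1],1); print(" strip angle",np.degrees(np.arctan(k[0])).round(2),"y at .48",np.polyval(k,.48).round(4),"x",W[:,0].min().round(4),W[:,0].max().round(4), rect(q))
# base: height 10 mm floor inside guide
inn=(P[...,0]>.42)&(P[...,0]<.54)&(abs(P[...,1]-.05)<.025); print("floor z",np.median(Z[inn]).round(4))
t,c=blob((Z>.058)&(Z<.069),(252,310)); q=P[t]; print("bridge",c,np.median(q[:,2]).round(4),"x min",np.percentile(q[:,0],[0.5,2,5]).round(4),"y",q[:,1].min().round(4),q[:,1].max().round(4))
for x in(.60,.61,.62): s=q[abs(q[:,0]-x)<.004]; print(x,s[:,1].min().round(4),s[:,1].max().round(4))
t,c=blob((Z>.031)&(Z<.046),(35,170)); q=P[t]; print("off",c,np.median(q[:,2]).round(4),rect(q)); W=onplane(f,np.argwhere(t)[:,::-1],.038); print(rect(W), W[:,0].min(),W[:,0].max(),W[:,1].max())
E
```

```text
1203 [211.3 193.2] 200 224 120 268 zmed 0.0216
 strip angle 1.42 y at .48 0.0077 x 0.4005 0.5899 (array([477.8,   7.5]), array([154.7,  10.9]), 1.5)
1242 [281.4 189.9] 276 286 116 265 zmed 0.0216
 strip angle 1.32 y at .48 0.0924 x 0.3982 0.5876 (array([476.3,  92. ]), array([156.2,  11.5]), 1.3)
floor z 0.3083
bridge [252.44427072 315.56689748] 0.0637 x min [0.5891 0.5898 0.591 ] y 0.0084 0.0983
0.6 0.0084 0.0971
0.61 0.0093 0.0973
0.62 0.0089 0.0973
off [ 34.29283267 168.19446031] 0.0375 (array([ 453.3, -188.6]), array([ 63.9, 140.3]), 81.7)
(array([ 452.7, -186.1]), array([ 65.6, 140.2]), 81.7) 0.37958290355399144 0.5259239610081228 -0.14458513113208832
```

Emit:
send_rows --deltas '[{"dx": 0, "dy": -40, "dz": 0, "rx": 0, "ry": 0, "rz": -2}, {"dx": 0, "dy": -80, "dz": 0, "rx": 0, "ry": 0, "rz": -4}, {"dx": -2, "dy": -120, "dz": 0, "rx": 0, "ry": 0, "rz": -6}, {"dx": -4, "dy": -160, "dz": 0, "rx": 0, "ry": 0, "rz": -6.8}, {"dx": -6, "dy": -200, "dz": 0, "rx": 0, "ry": 0, "rz": -6.8}]'

```text
clock: 1.82
tcp_pos: [0.4441, -0.1456, 0.2423]
orientation: [0.229, 3.133, 0.0]
contact_force: [0.8, -0.2, 0.1]
grip_width: 0.0853
gripper_force: 0.0
```

Emit:
send_rows --deltas '[{"dx": -2, "dy": -30, "dz": -20, "rx": 0, "ry": 0, "rz": 0}, {"dx": -2, "dy": -41, "dz": -50, "rx": 0, "ry": 0, "rz": 0}, {"dx": -2, "dy": -41, "dz": -85, "rx": 0, "ry": 0, "rz": 0}, {"dx": -2, "dy": -41, "dz": -120, "rx": 0, "ry": 0, "rz": 0}, {"dx": -2, "dy": -41, "dz": -120, "rx": 0, "ry": 0, "rz": 0}]'

```text
clock: 2.23
tcp_pos: [0.4385, -0.1837, 0.1171]
orientation: [-0.228, -3.122, -0.001]
contact_force: [-0.9, -0.5, 0.4]
grip_width: 0.0853
gripper_force: 0.0
```

```bash
python3 - <<'E'
from h import *
from bench import r
o=r.get_obs(); R=Ro.from_rotvec(o["orientation"]).as_matrix(); print(o["tcp_pos"],"yaw",np.degrees(np.arctan2(R[1,1],R[0,1])),R[:,2],o["contact_force"])
f=r.grab_frame("wrist"); np.savez("w2.npz",**f)
cv2.imwrite("pics/w2.png",f["frame"])
P=cloud(f); Z=P[...,2]; t,c=blob((Z>.031)&(Z<.045),(250,150)); print(c,t.sum(),np.median(Z[t]),rect(P[t]),rect(onplane(f,np.argwhere(t)[:,::-1],.038)))
E
```

```text
[ 0.43851429 -0.18370954  0.11705695] yaw 81.63539164135557 [-0.01084712  0.00162886 -0.99993984] [-0.89053962 -0.48464163  0.38468661]
[244.94156836 215.82352533] 14410 0.037731685987211314 (array([ 453.4, -188.9]), array([ 62.2, 140.6]), 81.7) (array([ 452.3, -188.8]), array([ 61.5, 140. ]), 81.7)
```

View pics/w2.png

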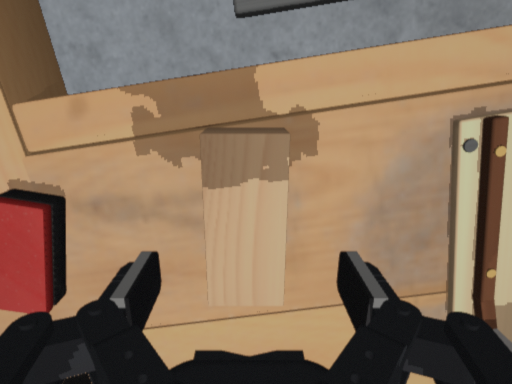

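The offcut sits at (246,215) between the open fingers (columns 135 and 365), and the bit box is well clear on the left. I'll descend and grip.

Emit:
send_rows --deltas '[{"dx": 0, "dy": -1.5, "dz": -30, "rx": 0, "ry": 0, "rz": 0}, {"dx": 0, "dy": -1.5, "dz": -60, "rx": 0, "ry": 0, "rz": 0}, {"dx": 0, "dy": -1.5, "dz": -80, "rx": 0, "ry": 0, "rz": 0}, {"dx": 0, "dy": -1.5, "dz": -92, "rx": 0, "ry": 0, "rz": 0}, {"dx": 0, "dy": -1.5, "dz": -92, "rx": 0, "ry": 0, "rz": 0}]'

```text
clock: 2.7
tcp_pos: [0.4431, -0.186, 0.0303]
orientation: [-0.227, -3.132, -0.001]
contact_force: [-0.5, 0.5, 0.1]
grip_width: 0.0854
gripper_force: 0.0
```

Emit:
send_rows --deltas '[{"dx": 0, "dy": 0, "dz": 0, "rx": 0, "ry": 0, "rz": 0}, {"dx": 0, "dy": 0, "dz": 0, "rx": 0, "ry": 0, "rz": 0}, {"dx": 0, "dy": 0, "dz": 0, "rx": 0, "ry": 0, "rz": 0}, {"dx": 0, "dy": 0, "dz": 0, "rx": 0, "ry": 0, "rz": 0}, {"dx": 0, "dy": 0, "dz": 0, "rx": 0, "ry": 0, "rz": 0}]' --jaw 50 --newtons 50

```text
clock: 3.12
tcp_pos: [0.4443, -0.1869, 0.0325]
orientation: [0.228, 3.13, 0.0]
contact_force: [-1.9, 0.6, 7.6]
grip_width: 0.0608
gripper_force: 53.1
```

Emit:
send_rows --deltas '[{"dx": 0, "dy": 0, "dz": 0, "rx": 0, "ry": 0, "rz": 0}, {"dx": 0, "dy": 0, "dz": 0, "rx": 0, "ry": 0, "rz": 0}, {"dx": 0, "dy": 0, "dz": 0, "rx": 0, "ry": 0, "rz": 0}, {"dx": 0, "dy": 0, "dz": 0, "rx": 0, "ry": 0, "rz": 0}, {"dx": 0, "dy": 0, "dz": 0, "rx": 0, "ry": 0, "rz": 0}]'

```text
clock: 3.53
tcp_pos: [0.4443, -0.1869, 0.0326]
orientation: [0.228, 3.13, -0.0]
contact_force: [-2.2, 0.4, 8.0]
grip_width: 0.0604
gripper_force: 53.0
```

Emit:
send_rows --deltas '[{"dx": 0, "dy": 0, "dz": 10, "rx": 0, "ry": 0, "rz": 0}, {"dx": 0, "dy": 0, "dz": 30, "rx": 0, "ry": 0, "rz": 0}, {"dx": 0, "dy": 0, "dz": 55, "rx": 0, "ry": 0, "rz": 0}, {"dx": 0, "dy": 0, "dz": 70, "rx": 0, "ry": 0, "rz": 0}, {"dx": 0, "dy": 0, "dz": 70, "rx": 0, "ry": 0, "rz": 0}]'

```text
clock: 3.95
tcp_pos: [0.4449, -0.1873, 0.1042]
orientation: [0.228, 3.127, -0.001]
contact_force: [0.2, -0.6, -2.9]
grip_width: 0.0608
gripper_force: 56.6
```

Emit:
send_rows --deltas '[{"dx": 3, "dy": 20, "dz": 0, "rx": 0, "ry": 0, "rz": 0}, {"dx": 6, "dy": 50, "dz": 0, "rx": 0, "ry": 0, "rz": 2}, {"dx": 12, "dy": 80, "dz": 0, "rx": 0, "ry": 0, "rz": 3}, {"dx": 16, "dy": 110, "dz": 0, "rx": 0, "ry": 0, "rz": 4}, {"dx": 20, "dy": 140, "dz": 0, "rx": 0, "ry": 0, "rz": 6}]'

```text
clock: 4.37
tcp_pos: [0.4624, -0.0451, 0.1003]
orientation: [-0.063, -3.141, -0.0]
contact_force: [0.7, 0.4, -2.1]
grip_width: 0.0605
gripper_force: 56.5
```

Emit:
send_rows --deltas '[{"dx": 3, "dy": 30, "dz": 0, "rx": 0, "ry": 0, "rz": 1}, {"dx": 7, "dy": 60, "dz": 0, "rx": 0, "ry": 0, "rz": 2}, {"dx": 11, "dy": 85, "dz": 0, "rx": 0, "ry": 0, "rz": 3.7}, {"dx": 11, "dy": 97, "dz": 0, "rx": 0, "ry": 0, "rz": 3.7}, {"dx": 11, "dy": 97, "dz": 0, "rx": 0, "ry": 0, "rz": 3.7}]'

```text
clock: 4.78
tcp_pos: [0.4736, 0.0543, 0.1002]
orientation: [0.047, -3.141, -0.002]
contact_force: [-0.5, 0.2, -2.2]
grip_width: 0.0606
gripper_force: 56.5
```

```bash
python3 - <<'E'
from h import *
from bench import r
o=r.get_obs(); R=Ro.from_rotvec(o["orientation"]).as_matrix(); print(o["tcp_pos"],"yaw",np.degrees(np.arctan2(R[1,1],R[0,1])),R[:,2],o["contact_force"],o["moment"],o["grip_width"])
f=r.grab_frame("wrist"); np.savez("w3.npz",**f)
cv2.imwrite("pics/w3.png",f["frame"])
P=cloud(f); Z=P[...,2]; m=(Z>.085)&(Z<.13)&(abs(P[...,1]-.05)<.028)&(P[...,0]<.455); q=P[m]
A=np.c_[q[:,:2],np.ones(len(q))]; k=np.linalg.lstsq(A,q[:,2],rcond=None)[0]; print(m.sum(),"tilt deg",np.degrees(k[:2]),"top z med",np.median(q[:,2]),"xmin",np.percentile(q[:,0],[.5,3]))
t,c=blob((Z>.085)&(Z<.13),(250,150)); s=P[t&(P[...,0]<.45)]; print(rect(s),s[:,1].min(),s[:,1].max())
E
```

```text
[0.4736288 0.0542631 0.1001567] yaw 91.70114627712174 [-2.50357053e-04  1.36532472e-03 -9.99999037e-01] [-0.50652555  0.22452122 -2.20268646] [0.00580053 0.05941009 0.03926461] 0.060642576740158737
12976 tilt deg [4.41945848 0.18285682] top z med 0.10546751789776543 xmin [0.41224965 0.41277199]
(array([431.7,  52.7]), array([38.3, 62.1]), 1.5) 0.021236476122103092 0.08428407633339058
```

View pics/w3.png

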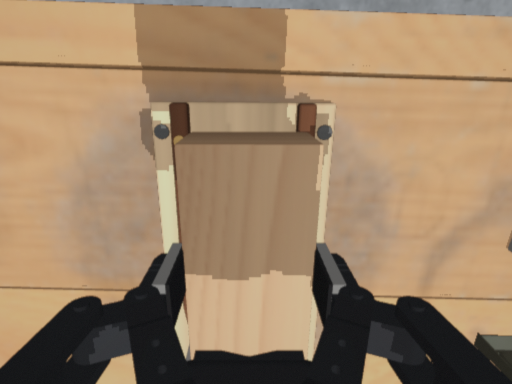

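The picture shows the offcut held over the guide: its rear edge is at row 133, and the strips show past it at columns 180 and 307. The depth fit suggests a slight nose-up tilt, so I'll check that against the earlier flat view.

```bash
python3 - <<'E'
from h import *
from bench import r
def fit(q):
    A=np.c_[q[:,:2],np.ones(len(q))]; k=np.linalg.lstsq(A,q[:,2],rcond=None)[0]; return np.degrees(k[:2]).round(2),np.std(q[:,2]-A@k).round(4)
f=dict(np.load("w2.npz")); P=cloud(f); t,c=blob((P[...,2]>.031)&(P[...,2]<.045),(250,150)); print("w2 flat",fit(P[t]))
f=r.grab_frame("wrist"); P=cloud(f); m=(P[...,2]>.09)&(P[...,2]<.115)&(abs(P[...,1]-.05)<.025)&(P[...,0]<.45)&(P[...,0]>.416); q=P[m]
print("now",m.sum(),fit(q)); 
for x in(.42,.43,.44): print(x,np.median(q[abs(q[:,0]-x)<.002,2]).round(4))
o=r.get_obs(); print(o["tcp_pos"])
E
```

```text
w2 flat (array([-0.  ,  0.01]), np.float64(0.0007))
now 8732 (array([-0.41, -0.01]), np.float64(0.0006))
0.42 0.1056
0.43 0.1056
0.44 0.1055
[0.47325624 0.05050171 0.10015679]
```

The offcut is level, so the first tilt figure came from its end face. I'll lower it into the guide.

Emit:
send_rows --deltas '[{"dx": 1, "dy": -0.5, "dz": -15, "rx": 0, "ry": 0, "rz": 0}, {"dx": 1, "dy": -0.5, "dz": -30, "rx": 0, "ry": 0, "rz": 0}, {"dx": 1, "dy": -0.5, "dz": -42, "rx": 0, "ry": 0, "rz": 0}, {"dx": 1, "dy": -0.5, "dz": -48, "rx": 0, "ry": 0, "rz": 0}, {"dx": 1, "dy": -0.5, "dz": -48, "rx": 0, "ry": 0, "rz": 0}]'

```text
clock: 5.3
tcp_pos: [0.4737, 0.0484, 0.0513]
orientation: [0.034, -3.139, 0.002]
contact_force: [0.3, -0.9, -2.7]
grip_width: 0.0606
gripper_force: 56.5
```

Emit:
send_rows --deltas '[{"dx": 0, "dy": 0, "dz": -2, "rx": 0, "ry": 0, "rz": 0}, {"dx": 0, "dy": 0, "dz": -4, "rx": 0, "ry": 0, "rz": 0}, {"dx": 0, "dy": 0, "dz": -6, "rx": 0, "ry": 0, "rz": 0}, {"dx": 0, "dy": 0, "dz": -8, "rx": 0, "ry": 0, "rz": 0}, {"dx": 0, "dy": 0, "dz": -8, "rx": 0, "ry": 0, "rz": 0}]'

```text
clock: 5.72
tcp_pos: [0.4747, 0.0499, 0.0443]
orientation: [-0.038, 3.141, 0.0]
contact_force: [0.6, 0.1, -2.8]
grip_width: 0.0609
gripper_force: 56.5
```

Emit:
send_rows --deltas '[{"dx": 0, "dy": 0, "dz": -1, "rx": 0, "ry": 0, "rz": 0}, {"dx": 0, "dy": 0, "dz": -2, "rx": 0, "ry": 0, "rz": 0}, {"dx": 0, "dy": 0, "dz": -2, "rx": 0, "ry": 0, "rz": 0}]'

```text
clock: 5.97
tcp_pos: [0.4749, 0.05, 0.0426]
orientation: [-0.038, 3.141, 0.001]
contact_force: [-1.4, 0.0, 3.8]
grip_width: 0.0606
gripper_force: 57.1
```

Emit:
send_rows --deltas '[{"dx": 4, "dy": 0.1, "dz": 0.4, "rx": 0, "ry": 0, "rz": 0}, {"dx": 8, "dy": 0.2, "dz": 0.4, "rx": 0, "ry": 0, "rz": 0}, {"dx": 12, "dy": 0.3, "dz": 0.4, "rx": 0, "ry": 0, "rz": 0}, {"dx": 16, "dy": 0.4, "dz": 0.4, "rx": 0, "ry": 0, "rz": 0}, {"dx": 20, "dy": 0.5, "dz": 0.4, "rx": 0, "ry": 0, "rz": 0}]'

```text
clock: 6.38
tcp_pos: [0.4953, 0.0504, 0.0427]
orientation: [-0.038, 3.141, -0.0]
contact_force: [-1.8, 0.7, -1.1]
grip_width: 0.0603
gripper_force: 56.8
```

Emit:
send_rows --deltas '[{"dx": 4, "dy": 0.1, "dz": 0, "rx": 0, "ry": 0, "rz": 0}, {"dx": 7, "dy": 0.2, "dz": 0, "rx": 0, "ry": 0, "rz": 0}, {"dx": 10, "dy": 0.3, "dz": 0, "rx": 0, "ry": 0, "rz": 0}, {"dx": 12, "dy": 0.3, "dz": 0, "rx": 0, "ry": 0, "rz": 0}, {"dx": 12, "dy": 0.3, "dz": 0, "rx": 0, "ry": 0, "rz": 0}]'

```text
clock: 6.8
tcp_pos: [0.5074, 0.0507, 0.0427]
orientation: [-0.037, 3.141, -0.0]
contact_force: [1.4, 0.6, -1.5]
grip_width: 0.0605
gripper_force: 56.6
```

Emit:
send_rows --deltas '[{"dx": 2, "dy": 0, "dz": 0, "rx": 0, "ry": 0, "rz": 0}, {"dx": 4, "dy": 0.1, "dz": 0, "rx": 0, "ry": 0, "rz": 0}, {"dx": 6, "dy": 0.1, "dz": 0, "rx": 0, "ry": 0, "rz": 0}, {"dx": 8, "dy": 0.2, "dz": 0, "rx": 0, "ry": 0, "rz": 0}, {"dx": 8, "dy": 0.2, "dz": 0, "rx": 0, "ry": 0, "rz": 0}]'

```text
clock: 7.22
tcp_pos: [0.5155, 0.051, 0.0428]
orientation: [-0.038, 3.14, -0.0]
contact_force: [0.3, -0.2, -2.5]
grip_width: 0.0605
gripper_force: 56.6
```

Emit:
send_rows --deltas '[{"dx": 0, "dy": 0, "dz": 0, "rx": 0, "ry": 0, "rz": 0}, {"dx": 0, "dy": 0, "dz": 0, "rx": 0, "ry": 0, "rz": 0}, {"dx": 0, "dy": 0, "dz": 0, "rx": 0, "ry": 0, "rz": 0}, {"dx": 0, "dy": 0, "dz": 0, "rx": 0, "ry": 0, "rz": 0}, {"dx": 0, "dy": 0, "dz": 0, "rx": 0, "ry": 0, "rz": 0}]' --jaw 82

```text
clock: 7.63
tcp_pos: [0.5148, 0.0509, 0.0428]
orientation: [-0.037, 3.141, 0.0]
contact_force: [0.6, -0.3, 0.1]
grip_width: 0.0821
gripper_force: 0.0
```

Emit:
send_rows --deltas '[{"dx": 0, "dy": 0, "dz": 20, "rx": 0, "ry": 0, "rz": 0}, {"dx": 0, "dy": 0, "dz": 45, "rx": 0, "ry": 0, "rz": 0}, {"dx": -20, "dy": 0, "dz": 60, "rx": 0, "ry": 0, "rz": 0}, {"dx": -50, "dy": 0, "dz": 60, "rx": 0, "ry": 0, "rz": 0}, {"dx": -75, "dy": -1, "dz": 60, "rx": 0, "ry": 0, "rz": 0}]'

```text
clock: 8.05
tcp_pos: [0.4392, 0.0501, 0.1035]
orientation: [-0.037, 3.14, 0.001]
contact_force: [0.9, 0.9, -0.3]
grip_width: 0.082
gripper_force: 0.0
```

Emit:
send_rows --deltas '[{"dx": -9, "dy": -1, "dz": 0, "rx": 0, "ry": 0, "rz": 0}, {"dx": -9, "dy": -1, "dz": 0, "rx": 0, "ry": 0, "rz": 0}, {"dx": -9, "dy": -1, "dz": 0, "rx": 0, "ry": 0, "rz": 0}, {"dx": -9, "dy": -1, "dz": 0, "rx": 0, "ry": 0, "rz": 0}, {"dx": -9, "dy": -1, "dz": 0, "rx": 0, "ry": 0, "rz": 0}]' --jaw 0

```text
clock: 8.47
tcp_pos: [0.4324, 0.0491, 0.1029]
orientation: [-0.037, 3.14, -0.0]
contact_force: [0.3, -0.2, -0.1]
grip_width: 0.0211
gripper_force: 0.0
```

```bash
python3 - <<'E'
from h import *
from bench import r
o=r.get_obs(); R=Ro.from_rotvec(o["orientation"]).as_matrix(); print(o["tcp_pos"],"yaw",np.degrees(np.arctan2(R[1,1],R[0,1])),R[:,2],o["contact_force"],o["grip_width"])
f=r.grab_frame("side"); np.savez("s2.npz",**f); cv2.imwrite("pics/s2.png",cv2.resize(f["frame"][100:240,190:350],(800,700))[:600])
P=cloud(f); m=(abs(P[...,2]-.048)<.006)&(abs(P[...,1]-.05)<.045)&(P[...,0]<.585)&(P[...,0]>.42); print(m.sum(),rect(P[m]) if m.sum()>5 else "")
E
```

```text
[0.43238302 0.04905727 0.10286929] yaw 91.36080253794272 [ 1.50091279e-03 -1.20084676e-04 -9.99998866e-01] [ 0.29343563 -0.20403428 -0.0708524 ] 0.021059498987545035
415 (array([520.8,  49.4]), array([129.5,  65.5]), 1.9)
```

View pics/s2.png

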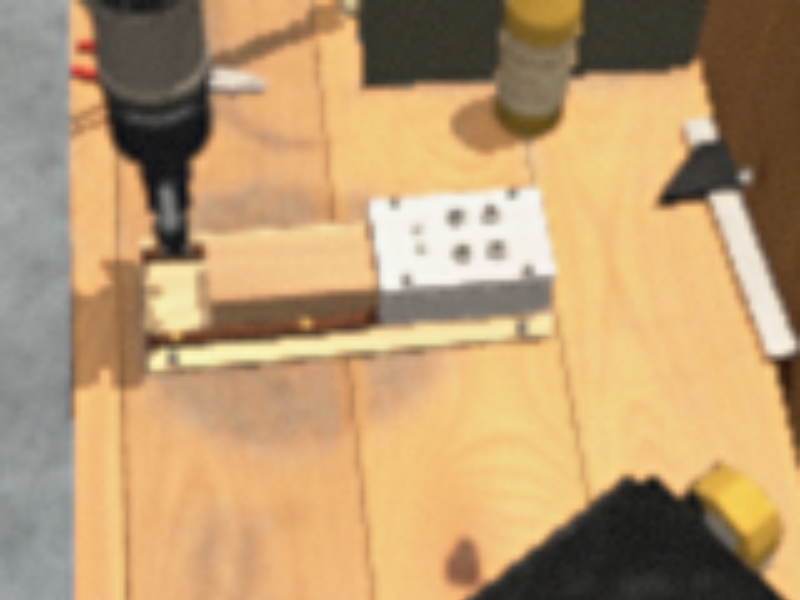

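The crop shows the offcut flat in the guide (205–375, 225–320) with its nose at the bridge mouth, and the gripper behind it at about (170,240). I'll close the fingers and go down behind it.

Emit:
send_rows --deltas '[{"dx": 0, "dy": 0, "dz": 0, "rx": 0, "ry": 0, "rz": 0}, {"dx": 0, "dy": 0, "dz": 0, "rx": 0, "ry": 0, "rz": 0}, {"dx": -1, "dy": 0, "dz": -20, "rx": 0, "ry": 0, "rz": 0}, {"dx": -1, "dy": 0, "dz": -38, "rx": 0, "ry": 0, "rz": 0}, {"dx": -1, "dy": 0, "dz": -45, "rx": 0, "ry": 0, "rz": 0}]'

```text
clock: 8.93
tcp_pos: [0.429, 0.0488, 0.0562]
orientation: [0.038, -3.139, 0.001]
contact_force: [-1.3, 0.3, -0.0]
grip_width: -0.0002
gripper_force: 0.0
```

Emit:
send_rows --deltas '[{"dx": 0, "dy": 0, "dz": -8, "rx": 0, "ry": 0, "rz": 0}, {"dx": 0, "dy": 0, "dz": -16, "rx": 0, "ry": 0, "rz": 0}, {"dx": 0, "dy": 0, "dz": -24, "rx": 0, "ry": 0, "rz": 0}, {"dx": 0, "dy": 0, "dz": -28, "rx": 0, "ry": 0, "rz": 0}, {"dx": 0, "dy": 0, "dz": -28, "rx": 0, "ry": 0, "rz": 0}]'

```text
clock: 9.35
tcp_pos: [0.4294, 0.0488, 0.0291]
orientation: [0.037, -3.14, 0.0]
contact_force: [-0.2, -0.0, 0.3]
grip_width: 0.0002
gripper_force: 0.0
```

Emit:
send_rows --deltas '[{"dx": 3, "dy": 0.1, "dz": 0, "rx": 0, "ry": 0, "rz": 0}, {"dx": 6, "dy": 0.2, "dz": 0, "rx": 0, "ry": 0, "rz": 0}, {"dx": 9, "dy": 0.2, "dz": 0, "rx": 0, "ry": 0, "rz": 0}, {"dx": 12, "dy": 0.3, "dz": 0, "rx": 0, "ry": 0, "rz": 0}, {"dx": 12, "dy": 0.3, "dz": 0, "rx": 0, "ry": 0, "rz": 0}]'

```text
clock: 9.77
tcp_pos: [0.443, 0.0494, 0.0301]
orientation: [-0.037, 3.14, 0.0]
contact_force: [-0.6, -0.4, 0.8]
grip_width: 0.0
gripper_force: 0.0
```

Emit:
send_rows --deltas '[{"dx": 1.5, "dy": 0, "dz": 0, "rx": 0, "ry": 0, "rz": 0}, {"dx": 3, "dy": 0.1, "dz": 0, "rx": 0, "ry": 0, "rz": 0}, {"dx": 4.5, "dy": 0.1, "dz": 0, "rx": 0, "ry": 0, "rz": 0}, {"dx": 6, "dy": 0.1, "dz": 0, "rx": 0, "ry": 0, "rz": 0}, {"dx": 7.5, "dy": 0.2, "dz": 0, "rx": 0, "ry": 0, "rz": 0}]'

```text
clock: 10.18
tcp_pos: [0.4489, 0.0494, 0.0296]
orientation: [0.037, -3.14, 0.0]
contact_force: [-1.3, 0.0, -0.9]
grip_width: 0.0003
gripper_force: 0.5
```

Emit:
send_rows --deltas '[{"dx": 1.5, "dy": 0, "dz": 0, "rx": 0, "ry": 0, "rz": 0}, {"dx": 3, "dy": 0.1, "dz": 0, "rx": 0, "ry": 0, "rz": 0}, {"dx": 4.5, "dy": 0.1, "dz": 0, "rx": 0, "ry": 0, "rz": 0}, {"dx": 6, "dy": 0.1, "dz": 0, "rx": 0, "ry": 0, "rz": 0}, {"dx": 7.5, "dy": 0.2, "dz": 0, "rx": 0, "ry": 0, "rz": 0}]'

```text
clock: 10.6
tcp_pos: [0.4532, 0.0494, 0.0291]
orientation: [0.038, -3.134, -0.0]
contact_force: [-11.7, 0.5, 7.8]
grip_width: 0.0002
gripper_force: 6.0
```

Emit:
send_rows --deltas '[{"dx": 1.5, "dy": 0, "dz": 0, "rx": 0, "ry": 0, "rz": 0}, {"dx": 3, "dy": 0.1, "dz": 0, "rx": 0, "ry": 0, "rz": 0}, {"dx": 4.5, "dy": 0.1, "dz": 0, "rx": 0, "ry": 0, "rz": 0}, {"dx": 6, "dy": 0.1, "dz": 0, "rx": 0, "ry": 0, "rz": 0}, {"dx": 7.5, "dy": 0.2, "dz": 0, "rx": 0, "ry": 0, "rz": 0}]'

```text
clock: 11.02
tcp_pos: [0.4585, 0.0493, 0.0288]
orientation: [0.037, -3.13, 0.0]
contact_force: [-14.6, -1.4, 11.9]
grip_width: -0.0002
gripper_force: 7.4
```

Emit:
send_rows --deltas '[{"dx": 1.5, "dy": 0, "dz": 0, "rx": 0, "ry": 0, "rz": 0}, {"dx": 3, "dy": 0.1, "dz": 0, "rx": 0, "ry": 0, "rz": 0}, {"dx": 4.5, "dy": 0.1, "dz": 0, "rx": 0, "ry": 0, "rz": 0}, {"dx": 6, "dy": 0.1, "dz": 0, "rx": 0, "ry": 0, "rz": 0}, {"dx": 7.5, "dy": 0.2, "dz": 0, "rx": 0, "ry": 0, "rz": 0}]'

```text
clock: 11.43
tcp_pos: [0.4657, 0.0495, 0.0287]
orientation: [0.037, -3.129, 0.0]
contact_force: [-15.4, -1.3, 11.4]
grip_width: -0.0001
gripper_force: 7.8
```

Emit:
send_rows --deltas '[{"dx": 1.5, "dy": 0, "dz": 0.5, "rx": 0, "ry": 0, "rz": 0}, {"dx": 3, "dy": 0.1, "dz": 1, "rx": 0, "ry": 0, "rz": 0}, {"dx": 4.5, "dy": 0.1, "dz": 1.5, "rx": 0, "ry": 0, "rz": 0}, {"dx": 6, "dy": 0.1, "dz": 2, "rx": 0, "ry": 0, "rz": 0}, {"dx": 7.5, "dy": 0.2, "dz": 2, "rx": 0, "ry": 0, "rz": 0}]'

```text
clock: 11.85
tcp_pos: [0.4756, 0.0499, 0.0306]
orientation: [0.038, -3.134, 0.001]
contact_force: [-6.5, -0.1, -1.4]
grip_width: 0.0001
gripper_force: 3.6
```

Emit:
send_rows --deltas '[{"dx": 1.5, "dy": 0, "dz": 0, "rx": 0, "ry": 0, "rz": 0}, {"dx": 3, "dy": 0.1, "dz": 0, "rx": 0, "ry": 0, "rz": 0}, {"dx": 4.5, "dy": 0.1, "dz": 0, "rx": 0, "ry": 0, "rz": 0}, {"dx": 6, "dy": 0.1, "dz": 0, "rx": 0, "ry": 0, "rz": 0}, {"dx": 7.5, "dy": 0.2, "dz": 0, "rx": 0, "ry": 0, "rz": 0}]'

```text
clock: 12.27
tcp_pos: [0.4831, 0.0501, 0.0305]
orientation: [0.038, -3.134, 0.001]
contact_force: [-7.7, -0.3, -1.5]
grip_width: 0.0004
gripper_force: 3.5
```

Emit:
send_rows --deltas '[{"dx": 1.5, "dy": 0, "dz": 0, "rx": 0, "ry": 0, "rz": 0}, {"dx": 3, "dy": 0.1, "dz": 0, "rx": 0, "ry": 0, "rz": 0}, {"dx": 4.5, "dy": 0.1, "dz": 0, "rx": 0, "ry": 0, "rz": 0}, {"dx": 6, "dy": 0.1, "dz": 0, "rx": 0, "ry": 0, "rz": 0}, {"dx": 7.5, "dy": 0.2, "dz": 0, "rx": 0, "ry": 0, "rz": 0}]'

```text
clock: 12.68
tcp_pos: [0.4906, 0.0503, 0.0305]
orientation: [0.038, -3.134, 0.001]
contact_force: [-6.9, 0.3, -2.3]
grip_width: -0.0002
gripper_force: 3.4
```

Emit:
send_rows --deltas '[{"dx": 0.8, "dy": 0, "dz": 0, "rx": 0, "ry": 0, "rz": 0}, {"dx": 1.6, "dy": 0, "dz": 0, "rx": 0, "ry": 0, "rz": 0}, {"dx": 2.4, "dy": 0.1, "dz": 0, "rx": 0, "ry": 0, "rz": 0}, {"dx": 3.2, "dy": 0.1, "dz": 0, "rx": 0, "ry": 0, "rz": 0}, {"dx": 4, "dy": 0.1, "dz": 0, "rx": 0, "ry": 0, "rz": 0}]'

```text
clock: 13.1
tcp_pos: [0.4946, 0.0504, 0.0305]
orientation: [0.038, -3.134, 0.001]
contact_force: [-7.2, -0.1, -2.7]
grip_width: -0.0005
gripper_force: 3.4
```

Emit:
send_rows --deltas '[{"dx": 0.5, "dy": 0, "dz": 0, "rx": 0, "ry": 0, "rz": 0}, {"dx": 1, "dy": 0, "dz": 0, "rx": 0, "ry": 0, "rz": 0}, {"dx": 1.5, "dy": 0, "dz": 0, "rx": 0, "ry": 0, "rz": 0}, {"dx": 2, "dy": 0, "dz": 0, "rx": 0, "ry": 0, "rz": 0}, {"dx": 2.5, "dy": 0.1, "dz": 0, "rx": 0, "ry": 0, "rz": 0}]'

```text
clock: 13.52
tcp_pos: [0.4971, 0.0505, 0.0304]
orientation: [0.038, -3.134, 0.001]
contact_force: [-7.2, -0.7, -2.4]
grip_width: 0.0001
gripper_force: 3.4
```

Emit:
send_rows --deltas '[{"dx": 0.5, "dy": 0, "dz": 0, "rx": 0, "ry": 0, "rz": 0}, {"dx": 1, "dy": 0, "dz": 0, "rx": 0, "ry": 0, "rz": 0}, {"dx": 1.5, "dy": 0, "dz": 0, "rx": 0, "ry": 0, "rz": 0}, {"dx": 2, "dy": 0, "dz": 0, "rx": 0, "ry": 0, "rz": 0}, {"dx": 2.5, "dy": 0.1, "dz": 0, "rx": 0, "ry": 0, "rz": 0}]'

```text
clock: 13.93
tcp_pos: [0.4996, 0.0506, 0.0304]
orientation: [0.038, -3.134, 0.001]
contact_force: [-6.0, 0.5, -2.8]
grip_width: -0.0001
gripper_force: 3.3
```

Emit:
send_rows --deltas '[{"dx": 0.5, "dy": 0, "dz": 0, "rx": 0, "ry": 0, "rz": 0}, {"dx": 1, "dy": 0, "dz": 0, "rx": 0, "ry": 0, "rz": 0}, {"dx": 1.5, "dy": 0, "dz": 0, "rx": 0, "ry": 0, "rz": 0}, {"dx": 2, "dy": 0, "dz": 0, "rx": 0, "ry": 0, "rz": 0}, {"dx": 2, "dy": 0, "dz": 0, "rx": 0, "ry": 0, "rz": 0}]'

```text
clock: 14.35
tcp_pos: [0.5018, 0.0506, 0.0304]
orientation: [0.038, -3.134, 0.001]
contact_force: [-6.1, -0.0, -3.5]
grip_width: -0.0
gripper_force: 3.2
```

Emit:
send_rows --deltas '[{"dx": 0.4, "dy": 0, "dz": 0, "rx": 0, "ry": 0, "rz": 0}, {"dx": 0.8, "dy": 0, "dz": 0, "rx": 0, "ry": 0, "rz": 0}, {"dx": 1.2, "dy": 0, "dz": 0, "rx": 0, "ry": 0, "rz": 0}, {"dx": 1.6, "dy": 0, "dz": 0, "rx": 0, "ry": 0, "rz": 0}, {"dx": 2, "dy": 0, "dz": 0, "rx": 0, "ry": 0, "rz": 0}]'

```text
clock: 14.77
tcp_pos: [0.5036, 0.0507, 0.0304]
orientation: [0.038, -3.134, 0.001]
contact_force: [-6.5, -0.1, -2.9]
grip_width: 0.0003
gripper_force: 3.3
```

Emit:
send_rows --deltas '[{"dx": 0.4, "dy": 0, "dz": 0, "rx": 0, "ry": 0, "rz": 0}, {"dx": 0.8, "dy": 0, "dz": 0, "rx": 0, "ry": 0, "rz": 0}, {"dx": 1.2, "dy": 0.1, "dz": 0, "rx": 0, "ry": 0, "rz": 0}, {"dx": 1.6, "dy": 0.1, "dz": 0, "rx": 0, "ry": 0, "rz": 0}, {"dx": 2, "dy": 0.1, "dz": 0, "rx": 0, "ry": 0, "rz": 0}]'

```text
clock: 15.18
tcp_pos: [0.5057, 0.0508, 0.0304]
orientation: [0.038, -3.134, 0.001]
contact_force: [-6.7, -0.6, -2.9]
grip_width: -0.0001
gripper_force: 3.3
```

Emit:
send_rows --deltas '[{"dx": 0.4, "dy": 0, "dz": 0, "rx": 0, "ry": 0, "rz": 0}, {"dx": 0.8, "dy": 0, "dz": 0, "rx": 0, "ry": 0, "rz": 0}, {"dx": 1.2, "dy": 0, "dz": 0, "rx": 0, "ry": 0, "rz": 0}, {"dx": 1.6, "dy": 0, "dz": 0, "rx": 0, "ry": 0, "rz": 0}, {"dx": 2, "dy": 0, "dz": 0, "rx": 0, "ry": 0, "rz": 0}]'

```text
clock: 15.6
tcp_pos: [0.5077, 0.0507, 0.0304]
orientation: [0.038, -3.134, 0.001]
contact_force: [-6.9, 0.6, -2.8]
grip_width: 0.0003
gripper_force: 3.2
```

Emit:
send_rows --deltas '[{"dx": 0.4, "dy": 0, "dz": 0, "rx": 0, "ry": 0, "rz": 0}, {"dx": 0.8, "dy": 0, "dz": 0, "rx": 0, "ry": 0, "rz": 0}, {"dx": 1.2, "dy": 0.1, "dz": 0, "rx": 0, "ry": 0, "rz": 0}, {"dx": 1.6, "dy": 0.1, "dz": 0, "rx": 0, "ry": 0, "rz": 0}, {"dx": 2, "dy": 0.1, "dz": 0, "rx": 0, "ry": 0, "rz": 0}]'

```text
clock: 16.02
tcp_pos: [0.5097, 0.0508, 0.0303]
orientation: [0.038, -3.134, 0.001]
contact_force: [-7.4, -0.4, -2.8]
grip_width: 0.0001
gripper_force: 3.2
```

Emit:
send_rows --deltas '[{"dx": 0.4, "dy": 0, "dz": 0, "rx": 0, "ry": 0, "rz": 0}, {"dx": 0.8, "dy": 0, "dz": 0, "rx": 0, "ry": 0, "rz": 0}, {"dx": 1.2, "dy": 0, "dz": 0, "rx": 0, "ry": 0, "rz": 0}, {"dx": 1.6, "dy": 0, "dz": 0, "rx": 0, "ry": 0, "rz": 0}, {"dx": 2, "dy": 0, "dz": 0, "rx": 0, "ry": 0, "rz": 0}]'

```text
clock: 16.43
tcp_pos: [0.5117, 0.0509, 0.0303]
orientation: [0.038, -3.134, 0.001]
contact_force: [-6.4, 0.2, -2.6]
grip_width: 0.0001
gripper_force: 3.2
```

Emit:
send_rows --deltas '[{"dx": 0.4, "dy": 0, "dz": 0, "rx": 0, "ry": 0, "rz": 0}, {"dx": 0.8, "dy": 0, "dz": 0, "rx": 0, "ry": 0, "rz": 0}, {"dx": 1.2, "dy": 0.1, "dz": 0, "rx": 0, "ry": 0, "rz": 0}, {"dx": 1.6, "dy": 0.1, "dz": 0, "rx": 0, "ry": 0, "rz": 0}, {"dx": 2, "dy": 0.1, "dz": 0, "rx": 0, "ry": 0, "rz": 0}]'

```text
clock: 16.85
tcp_pos: [0.5137, 0.0509, 0.0303]
orientation: [0.038, -3.134, 0.001]
contact_force: [-6.6, 0.1, -3.3]
grip_width: -0.0001
gripper_force: 3.2
```

Emit:
send_rows --deltas '[{"dx": 0.4, "dy": 0, "dz": 0, "rx": 0, "ry": 0, "rz": 0}, {"dx": 0.8, "dy": 0, "dz": 0, "rx": 0, "ry": 0, "rz": 0}, {"dx": 1.2, "dy": 0, "dz": 0, "rx": 0, "ry": 0, "rz": 0}, {"dx": 1.6, "dy": 0, "dz": 0, "rx": 0, "ry": 0, "rz": 0}, {"dx": 2, "dy": 0, "dz": 0, "rx": 0, "ry": 0, "rz": 0}]'

```text
clock: 17.27
tcp_pos: [0.5157, 0.0509, 0.0303]
orientation: [0.038, -3.134, 0.001]
contact_force: [-6.2, 0.3, -4.1]
grip_width: 0.0001
gripper_force: 3.1
```

Emit:
send_rows --deltas '[{"dx": 0.4, "dy": 0, "dz": 0, "rx": 0, "ry": 0, "rz": 0}, {"dx": 0.8, "dy": 0, "dz": 0, "rx": 0, "ry": 0, "rz": 0}, {"dx": 1.2, "dy": 0.1, "dz": 0, "rx": 0, "ry": 0, "rz": 0}, {"dx": 1.6, "dy": 0.1, "dz": 0, "rx": 0, "ry": 0, "rz": 0}, {"dx": 2, "dy": 0.1, "dz": 0, "rx": 0, "ry": 0, "rz": 0}]'

```text
clock: 17.68
tcp_pos: [0.5177, 0.0511, 0.0303]
orientation: [0.038, -3.134, 0.001]
contact_force: [-6.8, -0.8, -4.0]
grip_width: 0.0001
gripper_force: 3.1
```

Emit:
send_rows --deltas '[{"dx": 0.4, "dy": 0, "dz": 0, "rx": 0, "ry": 0, "rz": 0}, {"dx": 0.8, "dy": 0, "dz": 0, "rx": 0, "ry": 0, "rz": 0}, {"dx": 1.2, "dy": 0, "dz": 0, "rx": 0, "ry": 0, "rz": 0}, {"dx": 1.6, "dy": 0, "dz": 0, "rx": 0, "ry": 0, "rz": 0}, {"dx": 2, "dy": 0, "dz": 0, "rx": 0, "ry": 0, "rz": 0}]'

```text
clock: 18.1
tcp_pos: [0.5197, 0.0511, 0.0303]
orientation: [0.038, -3.134, 0.001]
contact_force: [-5.6, 0.0, -3.8]
grip_width: -0.0
gripper_force: 3.1
```

Emit:
send_rows --deltas '[{"dx": 0.4, "dy": 0, "dz": 0, "rx": 0, "ry": 0, "rz": 0}, {"dx": 0.8, "dy": 0, "dz": 0, "rx": 0, "ry": 0, "rz": 0}, {"dx": 1.2, "dy": 0.1, "dz": 0, "rx": 0, "ry": 0, "rz": 0}, {"dx": 1.6, "dy": 0.1, "dz": 0, "rx": 0, "ry": 0, "rz": 0}, {"dx": 2, "dy": 0.1, "dz": 0, "rx": 0, "ry": 0, "rz": 0}]'

```text
clock: 18.52
tcp_pos: [0.5217, 0.0512, 0.0303]
orientation: [0.038, -3.134, 0.001]
contact_force: [-6.5, -0.0, -3.6]
grip_width: 0.0001
gripper_force: 3.1
```

Emit:
send_rows --deltas '[{"dx": 0.4, "dy": 0, "dz": 0, "rx": 0, "ry": 0, "rz": 0}, {"dx": 0.8, "dy": 0, "dz": 0, "rx": 0, "ry": 0, "rz": 0}, {"dx": 1.2, "dy": 0, "dz": 0, "rx": 0, "ry": 0, "rz": 0}, {"dx": 1.6, "dy": 0, "dz": 0, "rx": 0, "ry": 0, "rz": 0}, {"dx": 2, "dy": 0, "dz": 0, "rx": 0, "ry": 0, "rz": 0}]'

```text
clock: 18.93
tcp_pos: [0.5236, 0.0512, 0.0302]
orientation: [0.038, -3.134, 0.001]
contact_force: [-7.4, 0.2, -3.5]
grip_width: 0.0
gripper_force: 3.5
```

Emit:
send_rows --deltas '[{"dx": 0.4, "dy": 0, "dz": 0, "rx": 0, "ry": 0, "rz": 0}, {"dx": 0.8, "dy": 0, "dz": 0, "rx": 0, "ry": 0, "rz": 0}, {"dx": 1.2, "dy": 0.1, "dz": 0, "rx": 0, "ry": 0, "rz": 0}, {"dx": 1.6, "dy": 0.1, "dz": 0, "rx": 0, "ry": 0, "rz": 0}, {"dx": 2, "dy": 0.1, "dz": 0, "rx": 0, "ry": 0, "rz": 0}]'

```text
clock: 19.35
tcp_pos: [0.5239, 0.0511, 0.0298]
orientation: [0.038, -3.131, 0.001]
contact_force: [-9.4, 0.2, -2.5]
grip_width: 0.0
gripper_force: 4.9
```

Touch: the force rose from about 6.5 N to over 9 N with the TCP near x = 0.5237. I'll aim for about 6 mm past that.

Emit:
send_rows --deltas '[{"dx": 0.4, "dy": 0, "dz": 0, "rx": 0, "ry": 0, "rz": 0}, {"dx": 0.8, "dy": 0, "dz": 0, "rx": 0, "ry": 0, "rz": 0}, {"dx": 1.2, "dy": 0, "dz": 0, "rx": 0, "ry": 0, "rz": 0}, {"dx": 1.6, "dy": 0, "dz": 0, "rx": 0, "ry": 0, "rz": 0}, {"dx": 2, "dy": 0, "dz": 0, "rx": 0, "ry": 0, "rz": 0}]'

```text
clock: 19.77
tcp_pos: [0.5256, 0.0511, 0.0297]
orientation: [0.038, -3.13, 0.001]
contact_force: [-10.3, 0.4, -3.0]
grip_width: -0.0001
gripper_force: 5.2
```

Emit:
send_rows --deltas '[{"dx": 0.4, "dy": 0, "dz": 0, "rx": 0, "ry": 0, "rz": 0}, {"dx": 0.8, "dy": 0, "dz": 0, "rx": 0, "ry": 0, "rz": 0}, {"dx": 1.2, "dy": 0, "dz": 0, "rx": 0, "ry": 0, "rz": 0}, {"dx": 1.6, "dy": 0, "dz": 0, "rx": 0, "ry": 0, "rz": 0}, {"dx": 2, "dy": 0, "dz": 0, "rx": 0, "ry": 0, "rz": 0}]'

```text
clock: 20.18
tcp_pos: [0.5273, 0.0511, 0.0296]
orientation: [0.038, -3.129, 0.001]
contact_force: [-11.4, 0.2, -2.9]
grip_width: 0.0001
gripper_force: 5.5
```

Emit:
send_rows --deltas '[{"dx": 0.4, "dy": 0, "dz": 0, "rx": 0, "ry": 0, "rz": 0}, {"dx": 0.8, "dy": 0, "dz": 0, "rx": 0, "ry": 0, "rz": 0}, {"dx": 1.2, "dy": 0, "dz": 0, "rx": 0, "ry": 0, "rz": 0}, {"dx": 1.5, "dy": 0, "dz": 0, "rx": 0, "ry": 0, "rz": 0}, {"dx": 1.5, "dy": 0, "dz": 0, "rx": 0, "ry": 0, "rz": 0}]'

```text
clock: 20.6
tcp_pos: [0.5285, 0.0511, 0.0295]
orientation: [0.038, -3.129, 0.001]
contact_force: [-10.9, 0.3, -2.7]
grip_width: 0.0002
gripper_force: 5.7
```

Emit:
send_rows --deltas '[{"dx": 0.4, "dy": 0, "dz": 0, "rx": 0, "ry": 0, "rz": 0}, {"dx": 0.8, "dy": 0, "dz": 0, "rx": 0, "ry": 0, "rz": 0}, {"dx": 1.2, "dy": 0, "dz": 0, "rx": 0, "ry": 0, "rz": 0}, {"dx": 1.3, "dy": 0, "dz": 0, "rx": 0, "ry": 0, "rz": 0}, {"dx": 1.3, "dy": 0, "dz": 0, "rx": 0, "ry": 0, "rz": 0}]'

```text
clock: 21.02
tcp_pos: [0.5296, 0.0511, 0.0294]
orientation: [0.038, -3.129, 0.001]
contact_force: [-12.2, -1.3, -2.4]
grip_width: -0.0003
gripper_force: 5.9
```

That puts the plunger at about 5.9 mm. I'll back off straight, then rise clear.

Emit:
send_rows --deltas '[{"dx": -3, "dy": 0, "dz": 0, "rx": 0, "ry": 0, "rz": 0}, {"dx": -6, "dy": -0.1, "dz": 0, "rx": 0, "ry": 0, "rz": 0}, {"dx": -10, "dy": -0.2, "dz": 0, "rx": 0, "ry": 0, "rz": 0}, {"dx": -20, "dy": -0.4, "dz": 0, "rx": 0, "ry": 0, "rz": 0}, {"dx": -25, "dy": -0.5, "dz": 0, "rx": 0, "ry": 0, "rz": 0}]'

```text
clock: 21.43
tcp_pos: [0.5104, 0.051, 0.0319]
orientation: [-0.037, 3.141, 0.0]
contact_force: [-0.0, -0.3, -0.4]
grip_width: 0.0
gripper_force: 0.0
```

Emit:
send_rows --deltas '[{"dx": 0, "dy": 0, "dz": 20, "rx": 0, "ry": 0, "rz": 0}, {"dx": 0, "dy": 0, "dz": 60, "rx": 0, "ry": 0, "rz": 0}, {"dx": -20, "dy": 0, "dz": 95, "rx": 0, "ry": 0, "rz": 0}, {"dx": -40, "dy": 0, "dz": 125, "rx": 0, "ry": 0, "rz": 0}, {"dx": -50, "dy": 0, "dz": 130, "rx": 0, "ry": 0, "rz": 0}]'

```text
clock: 21.85
tcp_pos: [0.4614, 0.051, 0.1657]
orientation: [-0.036, 3.136, 0.005]
contact_force: [0.3, -0.1, -0.3]
grip_width: -0.0002
gripper_force: 0.0
```

Emit:
send_rows --deltas '[{"dx": 0, "dy": 0, "dz": 0, "rx": 0, "ry": 0, "rz": 0}, {"dx": 0, "dy": 0, "dz": 0, "rx": 0, "ry": 0, "rz": 0}, {"dx": 0, "dy": 0, "dz": 0, "rx": 0, "ry": 0, "rz": 0}, {"dx": 0, "dy": 0, "dz": 0, "rx": 0, "ry": 0, "rz": 0}, {"dx": 0, "dy": 0, "dz": 0, "rx": 0, "ry": 0, "rz": 0}]'

```text
clock: 22.27
tcp_pos: [0.4612, 0.0508, 0.1608]
orientation: [0.037, -3.14, 0.002]
contact_force: [-0.1, -0.1, -1.1]
grip_width: 0.0004
gripper_force: 0.0
```

```bash
python3 - <<'E'
from h import *
from bench import r
f=r.grab_frame("wrist"); cv2.imwrite("pics/w4.png",f["frame"])
P=cloud(f); Z=P[...,2]; t=(Z>.045)&(Z<.052)&(abs(P[...,1]-.05)<.04)&(P[...,0]<.585)&(P[...,0]>.5); print(np.median(Z[t]),rect(P[t]),"rear x",np.percentile(P[t][:,0],[.5,2]), "expected",.5296+.011)
print(r.get_obs()["contact_force"],r.get_obs()["tcp_pos"])
E
```

```text
0.047285603674229765 (array([543.6,  21.5]), array([1.9, 7.8]), 88.2) rear x [0.53979453 0.53998919] expected 0.5406
[-0.09377679 -0.48920899  0.1680062 ] [0.46112905 0.0507675  0.16086761]
```

View pics/w4.png

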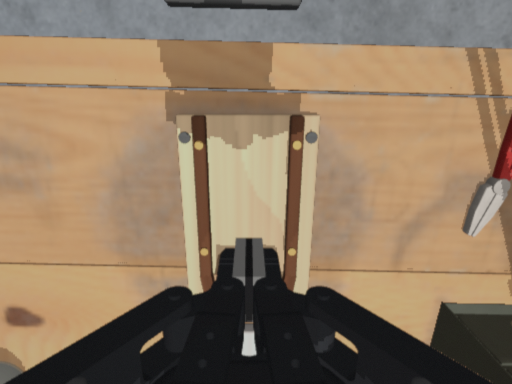

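The empty guide shows at (250,180), the closed fingers are clear above it, and the offcut's rear edge measures x = 0.540, matching the 0.5406 expected. It hasn't crept back, so I'm handing in.

```bash
python3 -c "
from bench import r
print(r.hand_in())"
```

```text
the job is handed in; nothing more can be done
None
```

The offcut lies flat in the jig, pushed under the bridge with the backstop pressed in by about 5.9 mm of its 12 mm; it is released, held its place when I checked, and the job is handed in at about 22 s of the 72 s allowed.

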